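# Lean the kitchen tablet on the cookbook stand

## Task

Lift the tablet out of its wooden dock and lean it on the cookbook stand so that the recipe can be read: upright in portrait as it stands now, screen facing outward over the lip, lower edge down on the ledge behind the lip, back resting flat against the sloping backrest and roughly centred on it. Set it down gently, let go of it, and leave the coaster in the other dock alone.

Things in the scene. Friction and masses are not known exactly. Their poses are not given: they have to be found in the camera images.
- tablet: Small tablet, 108 mm wide (y), 150 tall (z), 9 thick (x), 0.17 to 0.35 kg: metal back, black-framed screen. Stands upright in one of two equal wooden docks (70x140 mm, 34 high), sunk 24 mm in the slot; which dock varies. Origin: centre of its lower face; z up, -x out of the screen, which faces the robot's side. Pinch it across its thickness at the middle of the top edge.
- stand: Fixed wooden stand, base 120 (x) by 160 (y) mm; origin under its centre, z up, -x its front, towards the robot's side. Ledge: base top, z = 14 mm. Lip at x = -60 to -51, up to z = 28. Backrest: panel 150 wide, front face rises from the ledge at x = -28, leaning to +x 20 degrees (0.349 rad) from upright, 80 long on the slope; the tablet's top 70 mm stands free above it.
- stand_foot (a point): Middle of the line where the front face of the backrest meets the ledge (stand frame x = -28, y = 0, z = 14 mm); its axes are those of the stand. Keep the wrist clear of the wall cupboard over the rear of the worktop (world x over 0.57 m, y over -0.17 m, z over 0.53 m) and of the tall fridge on the right (y below -0.5 m).
- tablet_view (a point): Imaginary point 20 mm straight out in front of the screen's middle (tablet frame x = -20, y = 0, z = 75 mm); it tells which way the screen looks.
- coaster: Bystander: square wooden coaster with cork inlay, 98x98 mm, 7 thick, standing on edge in the other dock, its top 108 mm above the worktop. Not to be moved. Origin near its centre (on one of its faces).

How it is judged:
By the outcome, as a careful person would: the job done as asked, in the order asked, and still so for the second after the job is handed in, with the robot touching nothing.
It also fails if it takes over 42 s, if anything falls off the work surface, if the arm or the gripper's body presses on something with over 40 N, if the wrist force passes 120 N, or if a joint passes its speed limit or range.

## Robot

A 6-joint arm with a two-finger parallel gripper is mounted at the origin on a cart in front of the work surface, level with it; the furniture and walls round the work are solid. World frame = base frame: x ahead of the robot, y to its left, z up, the work surface at z = 0. Lengths are in m, angles in degrees, forces in N, time in s.
With the tool pointing down it reaches from about 0.4 to 0.825 m from the base axis. Payload 7 kg.
Tool frame: the origin (TCP) lies on the front face of the gripper's body, between the roots of the fingers; the fingertips stand 66 mm ahead of it and the grasp point (between the pads) lies 47 mm ahead of it; z points along the fingers, y is the line along which they close (so a half turn about z gives the same grasp; the last joint's range is limited). The gripper opens to 88 mm and grips with 3 to 60 N. Pads are 19 mm wide; open, the fingers measure 130 mm over their backs; the gripper's body (78 mm by 193 mm) begins 47 mm behind the grasp point.
Start: joints at [85.205, 20.546, 0.682, 0, -70.136, -16.507], TCP at [0.245, 0.629, 0.292] pointing down, gripper open.
Joint ranges: [-176.03, 176.03], [-82.01, 121.73], [-58.28, 71.71], [-173.87, 95.51], [-174.79, -0.11], [-173.66, 173.66]. Speed limits (degrees/s): [136.94, 136.94, 172.46, 180, 180, 180].

## Interface

Orientations are given as [roll, pitch, yaw] about the fixed x, y, z axes, in that order (R = Rz(yaw) Ry(pitch) Rx(roll)).
In Python, from plant import ctrl gives the robot as it stands.
- The arm moves only by the tool send_rows, never from a script. Its argument "deltas" is a list of rows, each a list of 2 entries, a list of its own where there are three numbers: the shift along the tool's x, y, z each as a share of 800 mm, from -1 to 1, then the turn about the tool's z as a share of 90 degrees, from -1 to 1. A call has exactly 5 rows; each row is the pose to reach, as a shift and turn from the pose commanded when the call began, along the tool's axes at that moment; what a row does not reach only later rows make up. A row lasts 1/12 s, in which the tool goes at most 41.7 mm and 7.16 degrees, less where a joint would pass 70% of its speed; a pose out of reach is approached as far as the arm can. A call with a number of a shift or a turn outside -1 to 1 is refused whole. A call with a gripper value outside its range is refused whole. "gripper" is the opening, from 0 (shut) to 1 (fully open), set as the call begins (left out, the last holds). The fingers move at their own pace and stop on an object; the grip force is fixed at half the most. Time passes only in rows, so rows that repeat a pose let the fingers close, or fill a call up. It gives the time, the measured TCP pose, the force, the opening and the grip force at its end, in the units of the state.
- ctrl.get_obs(): the state, without advancing time (a new reading comes with each control period).
- ctrl.snapshot(name): name is "scene" or "top" or "wrist"; returns a dict with "color" (420x560x3 uint8, red, green, blue), "vertical_fov" (degrees; the focal length in pixels is half the picture's height over the tangent of half this angle, whatever the lens; pixels are square), "cx", "cy" (the principal point, pixels), "rvec" (rotation vector, rad) and "tvec" (3), from world to camera coordinates, as OpenCV has them. Camera axes: x right, y down, z forward; pixel columns grow to the right and rows downward; lengths in m; the calibration is good to about 2 mm. The wrist camera is an equidistant fisheye: a pixel r from the principal point sees the ray r / f radians off the axis. A picture is of the moment at which its call begins. There is no depth.
- ctrl.close_job(): hands the job in; it is judged then, once.
Trained networks look in a picture, given as the dict that the camera call returned (one of the last four; its "shot" number tells which), for a name from the list of things; names that differ only in an ending like _2 or _b are one class to them, and where a whole thing is asked for, a point or a joint stands for the part that bears it (a point fixed in the world has none). Each returns a list of dicts, best first, with "conf" (0 to 1); they miss things now and then, are a little off and sometimes report something else, mostly with a low value. They report only what shows in the picture. A call takes as long as a camera call.
- ctrl.boxes_of(picture, thing): "xy" ([column, row] as shares, 0 to 1, of the picture: columns of its width, rows of its height, amid what is visible of it).
- ctrl.cut_out(picture, thing): "pixels" (420x560 bool, what is visible of it) and "xy" ([column, row] as shares, 0 to 1, of the picture: columns of its width, rows of its height, amid what is visible of it).
The state is a dict: "clock": time; "joint_pos": joint angles; "qvel": joint speeds; "tau": joint torques, N m; "tool_pos": TCP position; "orientation": TCP orientation; "force": force on the tool from outside, world axes, zero at the start; "moment": the same for the moment, N m; "opening": finger opening in m; "gripper_force": force on a finger pad.
Only numpy, scipy, OpenCV 4.12 (cv2) and the standard library are available. Lean on these libraries where they do the work, as an engineer would, in place of code of your own. Each camera call takes 0.05 s, during which the arm holds its last target. There are 200 camera calls.

## Working session

There is one attempt and no reset: what is moved stays moved. The work goes in short steps, Python scripts to look and compute and a tool call to move; the robot and the scene stay as the last step left them, time stands still between calls to the robot, and variables do not carry over. Pictures are saved under pics/ and viewed, at most 10 in all, crops included, and the job is handed in when it is done.

Besides the shell and the picture viewer there is one more tool, called after "Request:" in YAML: its name, and indented under it one key for each argument. send_rows: Moves the arm, as the interface text tells. Shift numbers are shares of 800 mm and turn numbers shares of 90 degrees, none past 1 either way. Its arguments: {"type":"object","properties":{"deltas":{"type":"array","items":{"type":"array"}},"gripper":{"type":"number"}},"required":["deltas"]}

```bash
mkdir -p pics; ls; cat > h.py <<'E'
import numpy as np, cv2
from plant import ctrl
from scipy.spatial.transform import Rotation as R
def cam(s):
    Rm=cv2.Rodrigues(np.array(s["rvec"],float))[0]; t=np.array(s["tvec"],float).ravel()
    f=210/np.tan(np.radians(s["vertical_fov"])/2); return Rm,t,f
def ray(s,u,v,fish=False):
    Rm,t,f=cam(s); x=(u-s["cx"])/f; y=(v-s["cy"])/f
    if fish:
        r=np.hypot(x,y); k=np.sin(r)/r if r>1e-9 else 1; d=np.array([x*k,y*k,np.cos(r)])
    else: d=np.array([x,y,1.])
    return -Rm.T@t, Rm.T@d/np.linalg.norm(d)
def atz(s,u,v,z,fish=False):
    o,d=ray(s,u,v,fish); return o+d*(z-o[2])/d[2]
def proj(s,P,fish=False):
    Rm,t,f=cam(s); p=(np.atleast_2d(P)@Rm.T)+t
    if fish:
        r=np.hypot(p[:,0],p[:,1]); th=np.arctan2(r,p[:,2]); k=th/np.maximum(r,1e-9)
        return np.c_[s["cx"]+f*k*p[:,0],s["cy"]+f*k*p[:,1]]
    return np.c_[s["cx"]+f*p[:,0]/p[:,2],s["cy"]+f*p[:,1]/p[:,2]]
def save(s,n): cv2.imwrite("pics/"+n+".png",s["color"][:,:,::-1])
E
python3 - <<'E'
from h import *
print(ctrl.get_obs())
for n in ["scene","top"]:
    s=ctrl.snapshot(n); save(s,n+"0"); print(n,cam(s)[2],-cam(s)[0].T@cam(s)[1],cam(s)[0][2])
    for t in ["tablet","stand","coaster"]:
        for d in ctrl.cut_out(s,t)[:2]:
            m=d["pixels"].astype(np.uint8); u,v=d["xy"][0]*560,d["xy"][1]*420
            print(t,round(d["conf"],2),u,v,m.sum(),cv2.boundingRect(m),cv2.minAreaRect(np.argwhere(m)[:,::-1].astype(np.float32)),atz(s,u,v,0.05))
a=cv2.imread("pics/scene0.png");b=cv2.imread("pics/top0.png")
E
```

```text
pics
{'clock': 0.0, 'joint_pos': array([ 8.52049035e+01,  2.05916320e+01,  6.34225346e-01, -2.05468427e-02,
       -7.01362240e+01, -1.65064583e+01]), 'qvel': array([0.06226164, 0.08231884, 0.01443953, 0.0237189 , 0.07372999,
       0.00333439]), 'tau': array([-2.05123561e-04, -5.82707798e+01,  2.93053526e+01,  6.99675679e+00,
        6.88621847e-03, -1.91535955e-04]), 'tool_pos': array([0.24509226, 0.62852282, 0.29122247]), 'orientation': array([ 1.79904740e+02, -8.08597682e-03, -2.13085454e+01]), 'force': array([ 0.22305214, -1.04865707,  0.24619805]), 'moment': array([ 0.01157924, -0.03351022, -0.01592328]), 'gripper_force': 0.0, 'opening': 0.08759586645726053}
scene 504.0780289782037 [-0.36908398 -0.71848042  0.53685791] [ 0.70419152  0.59907943 -0.38107498]
tablet 0.56 268.408 191.60399999999998 2118 (246, 165, 43, 58) ((267.0, 193.5), (57.0, 42.0), 90.0) [0.55681017 0.13508058 0.05      ]
stand 0.61 371.78400000000005 265.188 4342 (324, 231, 98, 74) ((374.8142395019531, 267.63720703125), (93.52955627441406, 57.18006896972656), 21.540977478027344) [ 0.39409564 -0.28586915  0.05      ]
coaster 0.61 209.49599999999998 185.892 773 (193, 172, 29, 35) ((207.0, 189.0), (34.0, 28.0), 90.0) [0.48355811 0.28783322 0.05      ]
top 394.2186125041649 [ 0.26990721 -0.00530184  1.00810866] [ 0.15333565 -0.00959554 -0.98812757]
tablet 0.87 253.00799999999998 192.696 764 (230, 179, 49, 24) ((255.00001525878906, 191.0), (16.86598777770996, 49.4212646484375), 78.69007110595703) [0.45912061 0.05408378 0.05      ]
stand 0.71 385.11199999999997 210.504 2940 (350, 191, 70, 47) ((384.5, 214.0), (46.0, 69.0), 90.0) [ 0.42264799 -0.27299216  0.05      ]
coaster 0.86 177.8 198.996 365 (153, 196, 46, 10) ((175.5, 200.5), (45.0, 9.0), 0.0) [0.43863993 0.23844588 0.05      ]
```

View pics/scene0.png

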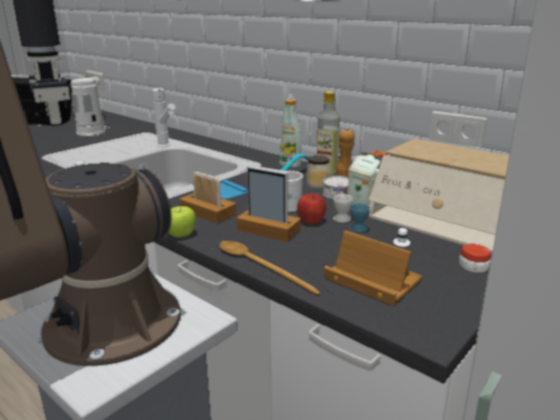

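View pics/top0.png

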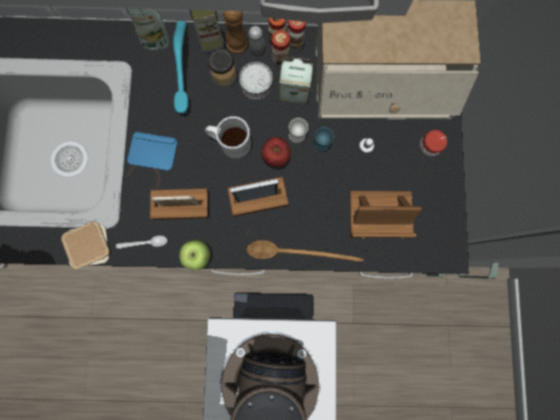

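The scene view shows the tablet in the right-hand dock (about 267,195), the coaster in the left one (208,189) and the stand at (372,265). In the top view the tablet's top edge runs roughly (230,190)–(279,181), and the stand is at about (384,214). I'll get rough numbers, then move above.

```bash
python3 - <<'E'
from h import *
s=ctrl.snapshot("top")
a,b=atz(s,230,190,.16),atz(s,280,182,.16); print(a,b,np.linalg.norm(a-b),(a+b)/2)
for p in [(351,192),(412,191),(351,236),(413,236)]: print(atz(s,*p,.014))
c=s["color"][165:245,215:425,::-1]; cv2.imwrite("pics/z.png",cv2.resize(c,(798,304),interpolation=cv2.INTER_CUBIC))
T=ctrl.get_obs(); M=R.from_euler('xyz',T["orientation"],degrees=True).as_matrix()
print("shift tool", M.T@((a+b)/2*[1,1,0]+[0,0,.29]-T["tool_pos"])/.8)
print(M.T@np.array([0,1,0]))
E
```

```text
[0.44213147 0.09780216 0.16      ] [ 0.46287277 -0.01127485  0.16      ] 0.11103150774507359 [0.45250212 0.04326365 0.16      ]
[ 0.47445609 -0.19575462  0.014     ]
[ 0.48110016 -0.35363869  0.014     ]
[ 0.36089523 -0.1952174   0.014     ]
[ 0.36466316 -0.35286069  0.014     ]
shift tool [0.50732679 0.58780373 0.00267937]
[-3.63300054e-01 -9.31672176e-01 -1.61595418e-04]
```

View pics/z.png

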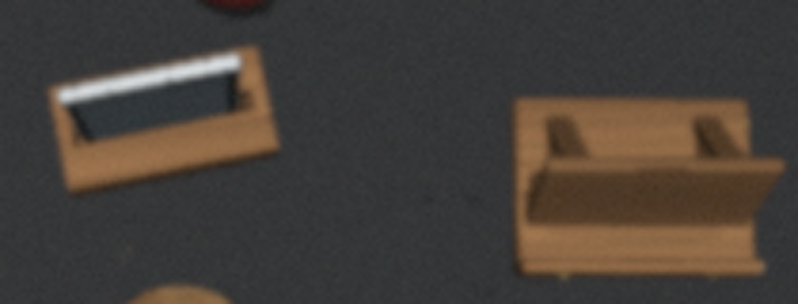

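The crop shows the tablet's top edge yawed about 11° and the stand nearly square to the world, yawed about 2°, with its lip at the front (bottom of the crop). I'll set out now.

Request:
send_rows:
  deltas:
    - [[0.03,0.035,0],0.07]
    - [[0.064,0.074,0],0.15]
    - [[0.098,0.113,0],0.23]
    - [[0.13,0.15,0],0.3]
    - [[0.163,0.189,0],0.38]
  gripper: 0.6

```text
clock: 0.87
tool_pos: [0.3121, 0.4389, 0.2922]
orientation: [-180.0, 0.0, -55.7]
force: [0.4, -0.6, 0.4]
opening: 0.0598
gripper_force: 0.0
```

```bash
cat >> h.py <<'E'
def need(xyz,yaw):
    T=ctrl.get_obs(); M=R.from_euler('xyz',T["orientation"],degrees=True).as_matrix()
    print("clock",round(T["clock"],2),"tcp",T["tool_pos"].round(4),T["orientation"].round(2),"F",T["force"].round(1),"open",round(T["opening"],4),T["gripper_force"])
    print("need shares",(M.T@(np.array(xyz)-T["tool_pos"])/.8).round(4),"turn",round(-(yaw-T["orientation"][2])/90,4))
E
python3 -c "
from h import *
need([.4525,.043,.29],-79.2)"
```

```text
clock 0.87 tcp [0.3121 0.4389 0.2922] [-1.7999e+02  1.0000e-02 -5.5750e+01] F [ 0.4 -0.6  0.4] open 0.0598 0.0
need shares [0.5079 0.1334 0.0026] turn 0.2606
```

Request:
send_rows:
  deltas:
    - [[0.049,0.013,0],0.05]
    - [[0.098,0.026,0],0.1]
    - [[0.147,0.039,0],0.16]
    - [[0.196,0.051,0],0.21]
    - [[0.245,0.064,0],0.26]

```text
clock: 1.28
tool_pos: [0.3809, 0.2483, 0.2926]
orientation: [-180.0, 0.0, -79.1]
force: [2.1, -0.2, 0.3]
opening: 0.0525
gripper_force: 0.0
```

```bash
python3 -c "
from h import *
need([.4525,.043,.29],-79.2)"
```

```text
clock 1.28 tcp [0.3809 0.2483 0.2926] [-1.7995e+02  5.0000e-02 -7.9060e+01] F [ 2.1 -0.2  0.3] open 0.0525 0.0
need shares [ 0.2689 -0.0392  0.0031] turn 0.0016
```

Request:
send_rows:
  deltas:
    - [[0.05,-0.007,0],0]
    - [[0.1,-0.014,0],0]
    - [[0.15,-0.021,0],0]
    - [[0.2,-0.028,0],0]
    - [[0.235,-0.034,0],0]

```text
clock: 1.7
tool_pos: [0.4438, 0.0682, 0.2927]
orientation: [-179.9, 0.0, -78.9]
force: [0.6, -0.3, -0.7]
opening: 0.0525
gripper_force: 0.0
```

Request:
send_rows:
  deltas:
    - [[0.02,-0.003,0],0]
    - [[0.031,-0.005,0],0]
    - [[0.031,-0.005,0],0]
    - [[0.031,-0.005,0],0]
    - [[0.031,-0.005,0],0]

```text
clock: 2.12
tool_pos: [0.4523, 0.048, 0.2922]
orientation: [-180.0, 0.0, -78.8]
force: [-0.5, 0.1, 0.8]
opening: 0.0524
gripper_force: 0.0
```

```bash
python3 -c "
from h import *
need([.4525,.043,.29],-79.2)
s=ctrl.snapshot('wrist'); save(s,'w1'); print(cam(s)[2],-cam(s)[0].T@cam(s)[1],cam(s)[0][2])
c,sn=np.cos(np.radians(10.8)),np.sin(np.radians(10.8))
X=np.array([c,sn,0]);Y=np.array([-sn,c,0]);o=np.array([.4525,.043,.16])
print(proj(s,[o+i*X*.0045+j*Y*.054 for i in(-1,1) for j in(-1,1)],True).round(1))
for t in ['tablet','coaster','stand']:
  for d in ctrl.cut_out(s,t)[:2]: print(t,d['conf'],d['xy'],cv2.boundingRect(d['pixels'].astype(np.uint8)))
"
```

```text
clock 2.12 tcp [0.4523 0.048  0.2922] [-1.800e+02  1.000e-02 -7.884e+01] F [-0.5  0.1  0.8] open 0.0524 0.0
need shares [0.0061 0.001  0.0027] turn 0.004
325.19226210127806 [ 0.46782654 -0.02810849  0.38470451] [-0.05513923  0.28346523 -0.95739602]
[[285.6 138.1]
 [283.6 278. ]
 [272.6 138. ]
 [272.2 277.9]]
tablet 0.68 [0.4879, 0.4976] (265, 130, 18, 150)
coaster 0.72 [0.4779, 0.7686] (260, 311, 10, 25)
```

View pics/w1.png

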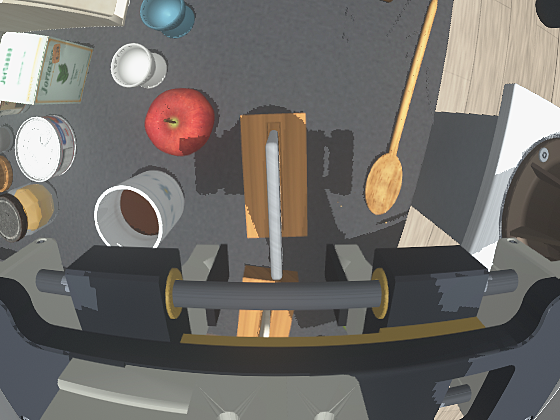

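The wrist view shows the tablet's top edge as a bright strip from about (272,131) to (278,279), between the open fingers. I'll refine its centre and yaw from that.

```bash
python3 -c "
from h import *
s=ctrl.snapshot('wrist'); d=ctrl.cut_out(s,'tablet')[0]; m=d['pixels']
for v in range(125,284,6):
  u=np.flatnonzero(m[v]); 
  if len(u): print(v,u.min(),u.max(),s['color'][v,u.min():u.max()+1].mean(1).astype(int).tolist())
for L in [((272,131),(278,279)),]:
  a,b=[atz(s,*p,.16,True) for p in L]; print(a,b,np.linalg.norm(a-b),(a+b)/2,np.degrees(np.arctan2(-(a-b)[0]*-1,-(a-b)[1]*-1)), np.degrees(np.arctan2(b[0]-a[0],a[1]-b[1])))
for p in [(263,131),(283,131)]: print(atz(s,*p,.16,True))
"
```

```text
131 270 276 [114, 123, 125, 127, 128, 130, 133]
137 268 277 [108, 123, 124, 124, 125, 125, 125, 127, 133, 130]
143 267 278 [153, 165, 182, 183, 183, 183, 185, 179, 172, 164, 125, 94]
149 265 278 [103, 166, 176, 184, 196, 200, 206, 210, 215, 211, 202, 196, 171, 87]
155 266 278 [156, 180, 185, 190, 194, 197, 199, 203, 203, 193, 191, 183, 71]
161 266 279 [137, 180, 186, 195, 197, 199, 201, 206, 211, 203, 197, 193, 102, 134]
167 266 280 [115, 177, 181, 189, 199, 199, 201, 206, 211, 202, 196, 197, 144, 64, 107]
173 266 280 [101, 168, 180, 185, 195, 196, 200, 205, 211, 205, 196, 197, 153, 133, 93]
179 266 279 [98, 156, 183, 188, 193, 197, 199, 204, 207, 203, 195, 190, 164, 113]
185 266 279 [100, 132, 176, 182, 191, 196, 197, 202, 208, 210, 200, 197, 185, 69]
191 266 279 [101, 111, 175, 182, 192, 199, 201, 202, 203, 205, 196, 190, 187, 98]
197 267 280 [103, 167, 182, 187, 195, 198, 204, 206, 206, 196, 190, 190, 138, 135]
203 268 281 [144, 171, 183, 193, 197, 200, 204, 207, 204, 195, 196, 150, 112, 103]
209 268 281 [130, 178, 185, 191, 197, 201, 203, 202, 199, 189, 184, 158, 103, 112]
215 26
[... 406 characters left out ...]
162, 173, 182, 189, 193, 197, 203, 209, 199, 190, 173, 139, 59]
251 268 282 [106, 61, 140, 169, 179, 191, 195, 199, 203, 208, 201, 192, 185, 76, 115]
257 268 282 [68, 43, 132, 170, 175, 193, 198, 199, 198, 202, 195, 187, 184, 107, 105]
263 269 282 [101, 108, 160, 166, 186, 196, 196, 196, 201, 199, 189, 188, 147, 44]
269 271 282 [151, 166, 180, 195, 192, 191, 194, 200, 193, 187, 158, 62]
275 271 281 [135, 159, 174, 195, 195, 197, 200, 201, 191, 184, 173]
[ 0.46840372 -0.01371919  0.16      ] [0.44203384 0.09709156 0.16      ] 0.11390518693570323 [0.45521878 0.04168618 0.16      ] 166.61416981852764 -166.61416981852764
[ 0.47447137 -0.01254028  0.16      ]
[ 0.4610002  -0.01519412  0.16      ]
```

```bash
python3 -c "
from h import *
need([.4554,.042,.193],-77.2)"
```

```text
clock 2.42 tcp [0.4523 0.0479 0.2922] [-179.99    0.    -78.8 ] F [ 0.3 -0.7 -0.3] open 0.0525 0.0
need shares [ 0.008  -0.0023  0.124 ] turn -0.0177
```

Request:
send_rows:
  deltas:
    - [[0.008,-0.002,0.02],-0.018]
    - [[0.008,-0.002,0.05],-0.018]
    - [[0.008,-0.002,0.08],-0.018]
    - [[0.008,-0.002,0.11],-0.018]
    - [[0.008,-0.002,0.124],-0.018]

```text
clock: 2.83
tool_pos: [0.4539, 0.0411, 0.1904]
orientation: [179.8, -0.0, -77.3]
force: [-0.4, 0.2, -0.8]
opening: 0.0523
gripper_force: 0.0
```

Request:
send_rows:
  deltas:
    - [[0,0,0],0]
    - [[0,0,0],0]
    - [[0,0,0],0]
    - [[0,0,0],0]
    - [[0,0,0],0]
  gripper: 0.2

```text
clock: 3.25
tool_pos: [0.4557, 0.0417, 0.194]
orientation: [-179.9, 0.0, -77.2]
force: [0.7, 0.5, 1.0]
opening: 0.0249
gripper_force: 0.0
```

```bash
python3 -c "
from h import *
need([.4554,.042,.193],-77.2)
s=ctrl.snapshot('wrist'); save(s,'w2')
"
```

```text
clock 3.25 tcp [0.4557 0.0417 0.194 ] [-1.7989e+02  3.0000e-02 -7.7230e+01] F [0.7 0.5 1. ] open 0.0249 0.0
need shares [-0.0005  0.0003  0.0012] turn -0.0004
```

View pics/w2.png

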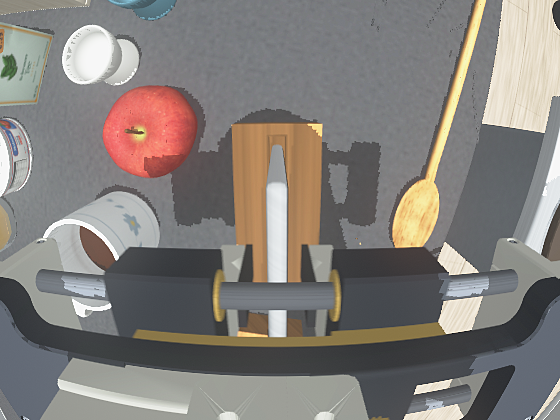

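The tablet's edge (column ~277) lies parallel to and midway between the fingers (246–309), so I'll close.

Request:
send_rows:
  deltas:
    - [[0,0,0],0]
    - [[0,0,0],0]
    - [[0,0,0],0]
    - [[0,0,0],0]
    - [[0,0,0],0]
  gripper: 0

```text
clock: 3.72
tool_pos: [0.4555, 0.0415, 0.1933]
orientation: [-180.0, -0.0, -77.2]
force: [-0.6, 0.2, 4.5]
opening: 0.0091
gripper_force: 30.0
```

Request:
send_rows:
  deltas:
    - [[0,0,0],0]
    - [[0,0,0],0]
    - [[0,0,-0.005],0]
    - [[0,0,-0.01],0]
    - [[0,0,-0.015],0]

```text
clock: 4.13
tool_pos: [0.4547, 0.0412, 0.2047]
orientation: [179.9, -0.0, -77.3]
force: [-0.5, 0.4, -3.5]
opening: 0.0089
gripper_force: 30.0
```

Request:
send_rows:
  deltas:
    - [[0,0,-0.01],0]
    - [[0,0,-0.025],0]
    - [[0,0,-0.04],0]
    - [[0,0,-0.055],0]
    - [[0,0,-0.07],0]

```text
clock: 4.55
tool_pos: [0.455, 0.0413, 0.2619]
orientation: [180.0, 0.0, -77.2]
force: [0.7, 0.6, -2.7]
opening: 0.0087
gripper_force: 30.0
```

```bash
python3 -c "
from h import *
S=np.array([.42,-.274,0])
need([.40,-.274,.265],-88)
s=ctrl.snapshot('scene'); save(s,'s2')
t=ctrl.snapshot('top')
def obj(c,yaw):
  r=R.from_euler('z',yaw,degrees=True).as_matrix()
  P=np.array([[-60,-80,14],[-60,80,14],[60,-80,14],[60,80,14],[-60,-80,28],[-60,80,28],[-.6,-75,89.2],[-.6,75,89.2],[-28,-75,14],[-28,75,14]])/1000
  return P@r.T+c
from itertools import product
for n,q in(('top',t),('scene',s)):
  im=cv2.resize(q['color'][:,:,::-1],None,fx=4,fy=4,interpolation=cv2.INTER_CUBIC).copy()
  for p in proj(q,obj(S,2)): cv2.circle(im,tuple(((p+.5)*4).astype(int)),4,(0,255,0),1)
  x,y=(335,170) if n=='top' else (315,220)
  cv2.imwrite('pics/o_'+n+'.png',im[y*4:y*4+370,x*4:x*4+440])
a=cv2.imread('pics/o_top.png');b=cv2.imread('pics/o_scene.png'); cv2.imwrite('pics/o.png',cv2.resize(np.hstack([a,b]),(800,336)))
print(proj(t,obj(S,2)).round(1).tolist())
"
```

```text
clock 4.55 tcp [0.455  0.0413 0.2619] [179.98   0.   -77.25] F [ 0.7  0.6 -2.7] open 0.0087 29.99583274126053
need shares [ 0.3692  0.154  -0.0038] turn 0.1194
[[414.3, 236.8], [351.4, 237.4], [411.3, 190.4], [349.5, 190.9], [416.2, 236.3], [352.4, 237.0], [421.6, 209.1], [358.6, 209.7], [411.5, 224.2], [352.8, 224.9]]
```

View pics/o.png

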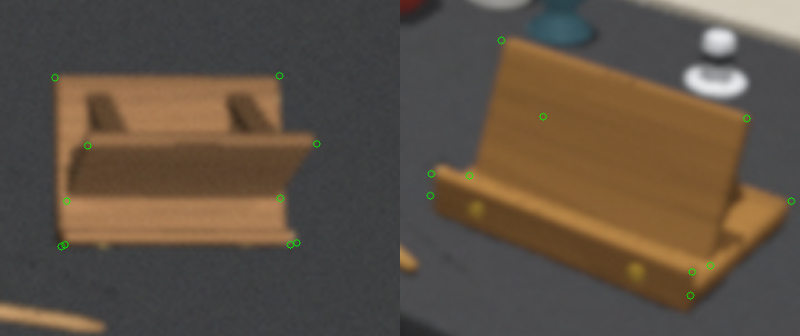

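View pics/s2.png

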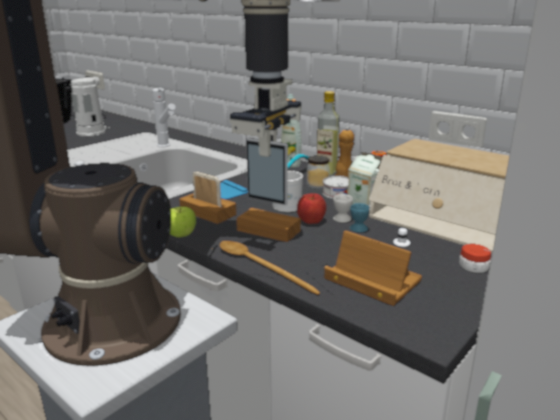

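The tablet is held clear of the dock and the coaster is untouched. The overlay of my stand estimate is 1–3 mm off: the foot line is at row ~196 against a predicted 200, and the backrest's top-left is at (510,38) in the scene half. I'll fit the pose to corners read from both.

```bash
python3 -c "
from h import *
from scipy.optimize import least_squares
s=ctrl.snapshot('scene');t=ctrl.snapshot('top')
T={(60,80,14):(57,77),(60,-80,14):(279,76),(-60,80,28):(63,243),(-60,-80,28):(294,242),(-28,75,14):(67,196),(-28,-75,14):(282,197),(-.6,-75,89.2):(315,145)}
S={(-.6,75,89.2):(507,39),(-.6,-75,89.2):(747,117),(-60,80,28):(434,170),(-60,-80,28):(692,270),(60,-80,14):(790,206),(-60,-80,0):(690,312)}
def res(p):
  r=R.from_euler('z',p[2],degrees=True).as_matrix(); o=[]
  for q,D,x0,y0,dx in((t,T,335,170,0),(s,S,315,220,400)):
    for k,v in D.items():
      P=r@(np.array(k)/1000)+[p[0]/1000,p[1]/1000,0]
      o.append(proj(q,P)[0]-[(v[0]-dx)/3.636+x0-.5,v[1]/3.636+y0-.5])
  return np.ravel(o)
f=least_squares(res,[420,-274,2],loss='soft_l1'); print(f.x,res(f.x).reshape(-1,2).round(1).tolist())
need([f.x[0]/1000-.045,f.x[1]/1000,.265],-90+f.x[2])
"
```

```text
[ 421.71227521 -273.95913193    1.27915805] [[-0.4, -0.8], [0.3, -0.3], [0.3, -0.4], [0.6, -0.1], [-0.3, 0.4], [-0.7, 0.3], [0.5, -0.6], [-0.8, 0.0], [0.1, 0.3], [-0.3, 0.4], [-0.1, 0.3], [0.8, -1.4], [-0.8, 1.7]]
clock 4.75 tcp [0.455  0.0414 0.2609] [-1.7998e+02  3.0000e-02 -7.7260e+01] F [-0.2  0.5 -3.7] open 0.0088 29.99596506357193
need shares [ 0.3629  0.1824 -0.0053] turn 0.1273
```

Request:
send_rows:
  deltas:
    - [[0.03,0.02,-0.015],0.03]
    - [[0.07,0.038,-0.03],0.06]
    - [[0.11,0.057,-0.04],0.09]
    - [[0.15,0.076,-0.045],0.12]
    - [[0.19,0.095,-0.045],0.127]

```text
clock: 5.17
tool_pos: [0.414, -0.1249, 0.2972]
orientation: [-180.0, 0.0, -88.8]
force: [0.9, -0.3, -2.9]
opening: 0.0089
gripper_force: 30.0
```

```bash
python3 -c "
from h import *
need([.386,-.274,.30],-88.7)"
```

```text
clock 5.17 tcp [ 0.414  -0.1249  0.2972] [-1.7997e+02  1.0000e-02 -8.8780e+01] F [ 0.9 -0.3 -2.9] open 0.0089 30.001488626003265
need shares [ 0.1856  0.039  -0.0035] turn -0.0009
```

Request:
send_rows:
  deltas:
    - [[0.045,0.01,0],0]
    - [[0.09,0.019,0],0]
    - [[0.135,0.029,0],0]
    - [[0.17,0.036,0],0]
    - [[0.1855,0.039,0],0]

```text
clock: 5.58
tool_pos: [0.3855, -0.2753, 0.2957]
orientation: [179.9, 0.0, -88.8]
force: [0.2, -0.2, -3.9]
opening: 0.009
gripper_force: 30.0
```

Request:
send_rows:
  deltas:
    - [[0,0,0.02],0]
    - [[0,0,0.04],0]
    - [[0,0,0.05],0]
    - [[0,0,0.055],0]
    - [[0,0,0.055],0]

```text
clock: 6.0
tool_pos: [0.3864, -0.2724, 0.2518]
orientation: [179.9, 0.0, -88.7]
force: [0.7, 0.9, -3.1]
opening: 0.0087
gripper_force: 30.0
```

```bash
python3 -c "
from h import *
need([.386,-.274,.197],-88.7)
for i,n in enumerate(['scene','top']):
  s=ctrl.snapshot(n)
  d=ctrl.cut_out(s,'tablet'); print(n,[(q['conf'],cv2.boundingRect(q['pixels'].astype(np.uint8))) for q in d[:1]])
  x,y=(310,160) if n=='scene' else (330,160)
  im=cv2.resize(s['color'][y:y+140,x:x+130,::-1],None,fx=3,fy=3,interpolation=cv2.INTER_CUBIC)
  a=im if i==0 else np.hstack([a,im])
s=ctrl.snapshot('wrist'); save(s,'w3')
cv2.imwrite('pics/p.png',a)
"
```

```text
clock 6.0 tcp [ 0.3864 -0.2724  0.2518] [ 1.7986e+02  4.0000e-02 -8.8660e+01] F [ 0.7  0.9 -3.1] open 0.0087 29.99946266412735
need shares [0.002  0.0004 0.0685] turn 0.0004
scene [(0.92, (339, 178, 56, 86))]
top [(0.5, (386, 214, 6, 9))]
```

View pics/p.png

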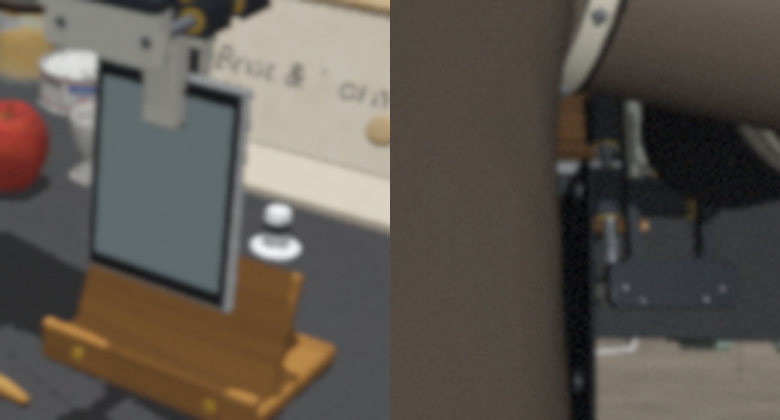

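The scene half shows the tablet upright over the stand, with its bottom-left corner at about (341,246), bottom-right front at (384,261) and rear at (388,263). I'll hold that against the model.

```bash
python3 -c "
from h import *
s=ctrl.snapshot('scene'); T=ctrl.get_obs()
r=R.from_euler('z',1.3,degrees=True).as_matrix()
for dx,dy,dz in((0,0,0),(.004,0,0),(0,.004,0),(0,0,.004)):
  o=T['tool_pos']+[dx,dy,dz-.183]
  print(proj(s,np.array([[-.0045,.054,0],[-.0045,-.054,0],[.0045,-.054,0],[-.0045,.054,.15],[-.0045,-.054,.15],[.0045,-.054,.15]])@r.T+o).round(1).tolist())
print('img top', [(310+u/3,160+v/3) for u,v in((98,62),(240,92),(250,95))])
need([.386,-.274,.203],-88.7)
"
```

```text
[[340.1, 247.6], [388.5, 264.6], [390.8, 262.7], [343.4, 176.7], [395.1, 189.6], [397.5, 188.2]]
[[341.3, 246.9], [389.6, 263.8], [391.9, 261.9], [344.6, 176.1], [396.2, 189.0], [398.6, 187.6]]
[[338.5, 247.0], [386.6, 263.9], [388.9, 262.1], [341.6, 176.2], [393.1, 189.1], [395.5, 187.7]]
[[340.2, 245.9], [388.7, 262.7], [391.0, 260.9], [343.5, 174.6], [395.3, 187.5], [397.7, 186.1]]
img top [(342.6666666666667, 180.66666666666666), (390.0, 190.66666666666666), (393.3333333333333, 191.66666666666666)]
clock 6.3 tcp [ 0.3873 -0.2727  0.2536] [-1.7993e+02 -2.0000e-02 -8.8640e+01] F [ 0.5  0.1 -2.3] open 0.009 29.99944120645523
need shares [0.0016 0.0018 0.0633] turn 0.0006
```

Request:
send_rows:
  deltas:
    - [[0.002,0.001,0.015],0]
    - [[0.002,0.001,0.03],0]
    - [[0.002,0.001,0.045],0]
    - [[0.002,0.001,0.058],0]
    - [[0.002,0.001,0.064],0]

```text
clock: 6.72
tool_pos: [0.3858, -0.2741, 0.2009]
orientation: [180.0, 0.0, -88.7]
force: [-0.6, 0.4, -3.1]
opening: 0.0087
gripper_force: 30.0
```

Request:
send_rows:
  deltas:
    - [[0,0,0],0]
    - [[0,0,0.001],0]
    - [[0,0,0.0015],0]
    - [[0,0,0.002],0]
    - [[0,0,0.0025],0]

```text
clock: 7.13
tool_pos: [0.3865, -0.2744, 0.2003]
orientation: [-179.9, -0.0, -88.7]
force: [-0.3, -0.5, -3.0]
opening: 0.0088
gripper_force: 30.0
```

```bash
python3 -c "
from h import *
need([.387,-.274,.197],-88.7)
s=ctrl.snapshot('scene')
d=ctrl.cut_out(s,'tablet'); print([(q['conf'],cv2.boundingRect(q['pixels'].astype(np.uint8))) for q in d[:1]])
need([.387,-.274,.197],-88.7)
"
```

```text
clock 7.13 tcp [ 0.3865 -0.2744  0.2003] [-1.7994e+02 -2.0000e-02 -8.8670e+01] F [-0.3 -0.5 -3. ] open 0.0088 29.999439418315887
need shares [-0.0005 -0.0007  0.0041] turn 0.0003
[(0.92, (339, 207, 55, 81))]
clock 7.23 tcp [ 0.3862 -0.2744  0.2   ] [-1.7997e+02 -1.0000e-02 -8.8670e+01] F [-0.1  0.1 -3.6] open 0.0087 29.999518990516663
need shares [-0.0004 -0.001   0.0038] turn 0.0003
```

Request:
send_rows:
  deltas:
    - [[0,0,0.001],0]
    - [[0,0,0.002],0]
    - [[0,0,0.0025],0]
    - [[0,0,0.003],0]
    - [[0,0,0.003],0]

```text
clock: 7.65
tool_pos: [0.3862, -0.2743, 0.1975]
orientation: [180.0, -0.0, -88.7]
force: [-1.0, 0.2, -1.1]
opening: 0.0088
gripper_force: 30.0
```

Request:
send_rows:
  deltas:
    - [[0,0,0.0005],0]
    - [[0,0,0.001],0]
    - [[0,0,0.001],0]
    - [[0,0,0.001],0]
    - [[0,0,0.001],0]

```text
clock: 8.07
tool_pos: [0.3864, -0.2744, 0.1975]
orientation: [-180.0, -0.0, -88.7]
force: [-1.8, 3.6, 8.3]
opening: 0.0089
gripper_force: 30.0
```

The lower edge is on the ledge. Before letting go, I'll raise it a hair and ease it back toward the backrest foot.

Request:
send_rows:
  deltas:
    - [[0,0,-0.0015],0]
    - [[0,-0.0005,-0.0015],0]
    - [[0,-0.001,-0.0015],0]
    - [[0,-0.0015,-0.0015],0]
    - [[0,-0.0015,-0.0015],0]

```text
clock: 8.48
tool_pos: [0.3873, -0.2743, 0.1975]
orientation: [180.0, 0.0, -88.7]
force: [0.5, -0.0, -3.2]
opening: 0.0089
gripper_force: 30.0
```

Request:
send_rows:
  deltas:
    - [[0,-0.0005,0],0]
    - [[0,-0.001,0],0]
    - [[0,-0.001,0],0]
    - [[0,-0.001,0],0]
    - [[0,-0.001,0],0]

```text
clock: 8.9
tool_pos: [0.3882, -0.2743, 0.1977]
orientation: [180.0, 0.0, -88.7]
force: [0.1, -0.3, -3.2]
opening: 0.0091
gripper_force: 30.0
```

Request:
send_rows:
  deltas:
    - [[0,-0.0005,0],0]
    - [[0,-0.001,0],0]
    - [[0,-0.001,0],0]
    - [[0,-0.001,0],0]
    - [[0,-0.001,0],0]

```text
clock: 9.32
tool_pos: [0.3887, -0.2743, 0.1977]
orientation: [180.0, 0.0, -88.7]
force: [-1.5, -0.1, -1.8]
opening: 0.0088
gripper_force: 30.0
```

The −x force shows the back meeting the backrest foot, at x ≈ 0.393 as predicted. Next I'll set it down, loosen and rise a little.

Request:
send_rows:
  deltas:
    - [[0,0,0.0007],0]
    - [[0,0,0.0012],0]
    - [[0,0,0.0012],0]
    - [[0,0,0.0012],0]
    - [[0,0,0.0012],0]

```text
clock: 9.73
tool_pos: [0.3888, -0.2743, 0.1975]
orientation: [180.0, -0.0, -88.7]
force: [-4.0, 3.4, 6.5]
opening: 0.0089
gripper_force: 30.0
```

Request:
send_rows:
  deltas:
    - [[0,0,0],0]
    - [[0,0,0],0]
    - [[0,0,0],0]
    - [[0,0,0],0]
    - [[0,0,0],0]
  gripper: 0.205

```text
clock: 10.15
tool_pos: [0.3892, -0.2743, 0.1969]
orientation: [-180.0, -0.0, -88.7]
force: [-0.2, 0.1, 0.3]
opening: 0.0184
gripper_force: 0.0
```

Request:
send_rows:
  deltas:
    - [[0,0,-0.003],0]
    - [[0,0,-0.006],0]
    - [[0,0,-0.0095],0]
    - [[0,0,-0.0095],0]
    - [[0,0,-0.0095],0]

```text
clock: 10.57
tool_pos: [0.3891, -0.2743, 0.2047]
orientation: [-180.0, -0.0, -88.7]
force: [-0.5, -1.4, -0.7]
opening: 0.018
gripper_force: 0.0
```

```bash
python3 -c "
from h import *
need([.437,-.274,.205],-88.7)
s=ctrl.snapshot('wrist')
a=cv2.resize(s['color'][:,:,::-1],(400,300)); q=ctrl.snapshot('scene')
b=cv2.resize(q['color'][170:305,290:470,::-1],(400,300),interpolation=cv2.INTER_CUBIC); cv2.imwrite('pics/q1.png',np.hstack([a,b]))
"
```

```text
clock 10.57 tcp [ 0.3891 -0.2743  0.2047] [-1.7996e+02 -1.0000e-02 -8.8670e+01] F [-0.5 -1.4 -0.7] open 0.018 0.0
need shares [ 0.001  -0.0599 -0.0003] turn 0.0003
```

View pics/q1.png

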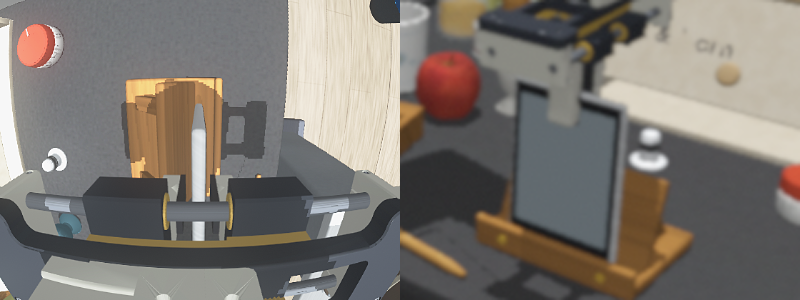

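The tablet stands free on the ledge behind the lip, between the loosened fingers. I'll tip it back slowly.

Request:
send_rows:
  deltas:
    - [[0,-0.003,0],0]
    - [[0,-0.006,0],0]
    - [[0,-0.009,0],0]
    - [[0,-0.012,0],0]
    - [[0,-0.015,0],0]

```text
clock: 11.08
tool_pos: [0.4013, -0.274, 0.2043]
orientation: [180.0, -0.0, -88.7]
force: [0.1, -0.5, 0.8]
opening: 0.0184
gripper_force: 0.0
```

Request:
send_rows:
  deltas:
    - [[0,-0.003,0],0]
    - [[0,-0.006,0],0]
    - [[0,-0.009,0],0]
    - [[0,-0.012,0],0]
    - [[0,-0.015,0],0]

```text
clock: 11.5
tool_pos: [0.4132, -0.2737, 0.2044]
orientation: [-180.0, -0.0, -88.7]
force: [0.1, -0.7, -0.1]
opening: 0.0183
gripper_force: 0.1
```

Request:
send_rows:
  deltas:
    - [[0,-0.003,0],0]
    - [[0,-0.006,0],0]
    - [[0,-0.009,0],0]
    - [[0,-0.012,0],0]
    - [[0,-0.015,0],0]

```text
clock: 11.92
tool_pos: [0.4252, -0.2734, 0.2044]
orientation: [-180.0, -0.0, -88.7]
force: [-0.1, 0.3, -0.6]
opening: 0.0176
gripper_force: 0.1
```

Request:
send_rows:
  deltas:
    - [[0,-0.003,0],0]
    - [[0,-0.006,0],0]
    - [[0,-0.009,0],0]
    - [[0,-0.012,0],0]
    - [[0,-0.015,0],0]

```text
clock: 12.33
tool_pos: [0.4372, -0.2732, 0.2044]
orientation: [180.0, -0.0, -88.7]
force: [-0.2, 0.1, -1.0]
opening: 0.0181
gripper_force: 0.0
```

```bash
python3 -c "
from h import *
need([.437,-.274,.205],-88.7)
q=ctrl.snapshot('scene')
s=ctrl.snapshot('wrist')
a=cv2.resize(s['color'][:,:,::-1],(400,300))
b=cv2.resize(q['color'][170:305,290:470,::-1],(400,300),interpolation=cv2.INTER_CUBIC); cv2.imwrite('pics/q2.png',np.hstack([a,b]))
"
```

```text
clock 12.33 tcp [ 0.4372 -0.2732  0.2044] [179.99  -0.   -88.67] F [-0.2  0.1 -1. ] open 0.0181 0.0
need shares [ 0.001   0.0002 -0.0007] turn 0.0003
```

View pics/q2.png

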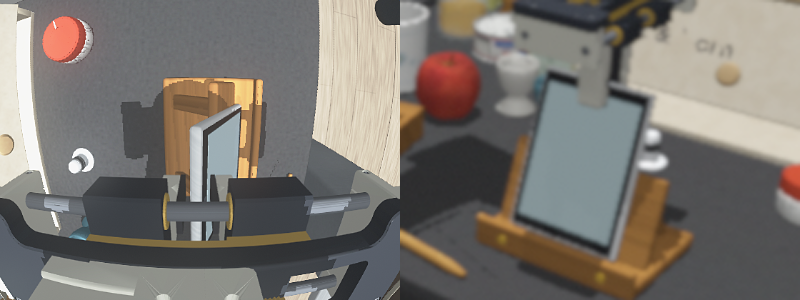

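The tablet now leans on the backrest in the fitted position, with no load on the fingers. I'll open and rise straight up.

Request:
send_rows:
  deltas:
    - [[0,0,0],0]
    - [[0,0,0],0]
    - [[0,0,0],0]
    - [[0,0,0],0]
    - [[0,0,0],0]
  gripper: 0.55

```text
clock: 12.85
tool_pos: [0.4369, -0.2732, 0.2044]
orientation: [-180.0, -0.0, -88.7]
force: [0.3, -0.4, -0.3]
opening: 0.0451
gripper_force: 0.0
```

Request:
send_rows:
  deltas:
    - [[0,0,0],0]
    - [[0,0,-0.01],0]
    - [[0,0,-0.03],0]
    - [[0,0,-0.05],0]
    - [[0,0,-0.07],0]

```text
clock: 13.27
tool_pos: [0.4369, -0.2732, 0.2616]
orientation: [180.0, -0.0, -88.7]
force: [0.2, -0.4, 0.1]
opening: 0.0482
gripper_force: 0.0
```

Request:
send_rows:
  deltas:
    - [[-0.02,0,-0.02],0]
    - [[-0.06,0,-0.02],0]
    - [[-0.1,0,-0.02],0]
    - [[-0.15,0,-0.02],0]
    - [[-0.2,0,-0.02],0]

```text
clock: 13.68
tool_pos: [0.4329, -0.1121, 0.2772]
orientation: [-179.9, 0.0, -88.8]
force: [1.2, 0.8, 0.1]
opening: 0.0486
gripper_force: 0.0
```

```bash
python3 - <<'E'
from h import *
from scipy.optimize import minimize
need([.437,-.274,.205],-88.7)
Q=[]
for n in ['scene','top','wrist']:
    s=ctrl.snapshot(n); d=ctrl.cut_out(s,'tablet')
    if not d: print(n,'none'); continue
    m=d[0]['pixels'].astype(np.uint8); print(n,d[0]['conf'],cv2.boundingRect(m),m.sum())
    Q.append((s,m,n=='wrist'))
rs=R.from_euler('z',1.3,degrees=True)
def pts(th,x,y,yaw=0):  # x: rear bottom edge in stand frame
    P=np.array([[a,b,c] for a in(-.009,0) for b in(-.054,.054) for c in(0,.15)])
    P=R.from_euler('zy',[yaw,0],degrees=True).apply(R.from_euler('y',th,degrees=True).apply(P))
    P=P+[x,y,.014]; return rs.apply(P)+[.4217,-.274,0]
def iou(p):
    o=[]
    for s,m,f in Q:
        h=cv2.convexHull((proj(s,pts(*p),f)*16).astype(np.int32).reshape(-1,1,2)); M=np.zeros_like(m)
        cv2.fillConvexPoly(M,h,1,shift=4); o.append((M&m).sum()/(M|m).sum())
    return o
print('planned',iou([20,-.028,0,0]))
best=max(((sum(iou([t,x,y,w])),t,x,y,w) for t in(8,12,16,18,20,22,24) for x in(-.040,-.036,-.032,-.028,-.024) for y in(-.006,-.003,0,.003,.006,.009) for w in(-3,0,3)))
print(best,iou(best[1:]))
for x in (-.04,-.036,-.032,-.028):
    b=max(((sum(iou([t,x,y,w])),t,y,w) for t in range(12,27,2) for y in(-.003,0,.003,.006) for w in(-2,0,2))); print(x,b)
E
```

```text
clock 13.68 tcp [ 0.4329 -0.1121  0.2772] [-179.94    0.    -88.76] F [1.2 0.8 0.1] open 0.0486 0.0
need shares [ 0.2024 -0.0006  0.0902] turn -0.0007
scene 0.8 (340, 199, 65, 88) 3869
top 0.63 (360, 195, 59, 33) 1455
wrist 0.94 (268, 0, 60, 90) 4788
planned [np.float64(0.8782833020637899), np.float64(0.83584686774942), np.float64(0.9099899091826438)]
(np.float64(2.7593284055355793), 18, -0.024, 0.006, 0) [np.float64(0.9452590420332356), np.float64(0.9029850746268657), np.float64(0.9110842888754778)]
-0.04 (np.float64(2.4685253918391976), 24, 0.006, -2)
-0.036 (np.float64(2.577389462789718), 22, 0.006, 0)
-0.032 (np.float64(2.65500430308638), 20, 0.006, -2)
-0.028 (np.float64(2.7567612211544876), 20, 0.003, 2)
```

The masks match the tablet with its back on the foot line, tilted about 20° and within about 5 mm of centre. The robot is clear, so I'll hand it in.

```bash
python3 -c "
from h import *
s=ctrl.snapshot('scene'); d=ctrl.cut_out(s,'coaster'); print([(q['conf'],cv2.boundingRect(q['pixels'].astype(np.uint8))) for q in d[:1]])
print(ctrl.close_job())"
```

```text
[]
the job is handed in; nothing more can be done
None
```

The tablet is leaning on the stand: released, upright in portrait with the screen out, lower edge at the backrest foot, about 20° tilt and within about 5 mm of centre (estimated from fitted camera masks). The job was handed in at about 14 s; the last coaster check found no detection (the arm had moved), but the robot never went near it.

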